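# Sort the coffee bar's tools and flavourings into their trays

### The job

Tidy the coffee things standing along the front of the table: the tamper and the levelling tool go into the wooden tamping tray, one in each bay, and the two spice jars and the dropper bottle go into the metal caddy, a jar in each of the two wide bays and the dropper in the narrow end bay. Set each thing down gently, standing upright flat on the floor of its bay, do not drop it, and leave the cup, the milk pitcher and the knock box where they stand.

Things in the scene. Friction and masses are not known exactly. Their poses are not given: they have to be found in the camera images.
- tamper: Coffee tamper, loose, 0.38 kg, standing on its round steel base (58 mm across, 26 mm high with a sloping top), dark upright handle up to 30 mm thick from there to 102 mm height: grip the handle. Origin: centre of its underside; z points up when it stands.
- distributor: Coffee levelling tool, loose, 0.32 kg: a low steel disc, 62 mm across and 34 mm high, with a dark top; plain round wall. Origin: centre of its underside; z points up when it stands.
- cinnamon_jar: Glass spice jar with green lid, loose, 0.11 kg, round, 46 mm across, 106 mm high. Origin: centre of its underside; z points up when it stands.
- cocoa_jar: Glass spice jar with dark brown lid (small green label on top), loose, 0.11 kg, round, 44 mm across, 105 mm high. Origin: centre of its underside; z points up when it stands.
- syrup_dropper: Slim brown dropper bottle with a black rubber bulb, loose, 0.07 kg, 102 mm high; its round body is 34 mm across up to about 65 mm height, neck 24 mm across to 77 mm, bulb 13 mm across above. Origin: centre of its underside; z points up when it stands.
- tamping_tray: Low wooden tray, fixed, 86 (x) by 168 (y) mm, two square bays 78 by 78 mm side by side along its y axis, lined with black rubber; bay centres at y = -41 and +41 mm, x = 0. Bay floors are 5 mm, rim and divider (4 mm thick) 13 mm above the table. Origin: centre of its underside, on the table; z up.
- flavour_caddy: Plain metal caddy, fixed, 70 (x) by 190 (y) mm, three open bays in a row along its y axis, inner width 62 mm in x: two wide bays 62 mm long, centres at y = -60 and +6 mm, and one narrow bay 50 mm long, centre at y = +66 mm (the +y end). Floor 4 mm, walls and dividers (4 mm thick) 38 mm above the table. Origin: centre of its underside, on the table; z up.
- cup: White espresso cup with a handle, 75 x 92 x 47 mm, a loose bystander at the right front, not to be disturbed. Origin: centre of its underside.
- pitcher: Small steel milk pitcher with a handle, 71 x 100 x 81 mm, a loose bystander at the left behind the trays, not to be disturbed. Origin: centre of its underside.
- knock_box: Black round knock box with a bar across, 121 mm across, 94 mm high, a loose bystander behind the trays, not to be disturbed. Origin: centre of its underside.
Things that resemble listed ones, but are neither listed nor needed, are in the scene too. What is shaped like the cinnamon_jar but pink or red is not meant.

How it is judged:
By the outcome, as a careful person would: the job done as asked, in the order asked, and still so for the second after the job is handed in, with the robot touching nothing.
It also fails if it takes over 109 s, if anything falls off the work surface, if the arm or the gripper's body presses on something with over 40 N, if the wrist force passes 120 N, or if a joint passes its speed limit or range.

### The arm

A 7-joint arm with a two-finger parallel gripper is mounted at the origin on a cart in front of the work surface, level with it; the furniture and walls round the work are solid. World frame = base frame: x ahead of the robot, y to its left, z up, the work surface at z = 0. Lengths are in mm, angles in rad, forces in N, time in s.
With the tool pointing down it reaches from about 400 to 875 mm from the base axis. Payload 6.5 kg.
Tool frame: the origin (TCP) lies between the finger pads; the fingertips stand 14 mm ahead of it and the grasp point (between the pads) lies 5 mm behind it (env.tip_extent is the z of the fingertips in the tool frame, in mm); z points along the fingers, y is the line along which they close (so a half turn about z gives the same grasp; the last joint's range is limited). The gripper opens to 88 mm and grips with 3 to 60 N. Pads are 18 mm wide; open, the fingers measure 123 mm over their backs; the gripper's body (75 mm by 187 mm) begins 45 mm behind the grasp point.
Start: joints at [-1.225, 0.536, -0.004, 1.538, 0.003, 1.067, -0.071], TCP at [260.163, 595.656, 252.716] pointing down, gripper open.
Joint ranges: [-2.7, 2.7], [-0.37, 2.16], [-1.27, 1.26], [0.24, 2.4], [-1.31, 4.45], [0.19, 1.91], [-2.76, 2.76]. Speed limits (rad/s): [2.39, 2.39, 3.14, 3.14, 3.14, 3.14, 3.14].

### API

Orientations are given as a rotation vector (axis times angle).
In Python, from plant import env, optics gives the robot as it stands.
- The arm moves only by the tool drive_tool, never from a script. Its argument "commands" is a list of rows, each a list of 5 numbers: the finger opening in mm, from 0 to 88.1, then the shift along the world's x, y, z scaled (see below), then the turn about the world's z scaled (see below). A call has 1 to 8 rows; each row shifts and turns the commanded pose from where the row before left it; what a row does not reach is not made up. The controller multiplies each number of a shift by 25 cm and each number of a turn by 360 degrees. A row lasts 1/8 s, in which the tool goes at most 62.5 mm and 10.7 degrees, less where a joint would pass 70% of its speed; a pose out of reach is approached as far as the arm can. A call with a number of a shift or a turn outside -1 to 1 is refused whole. A call with a gripper value outside its range is refused whole. The fingers move at their own pace and stop on an object; "grip_force" is the grip in N (left out, the last holds). Time passes only in rows, so rows that do not move let the fingers close. It gives the time, the measured TCP pose, the force, the opening and the grip force at its end, in the units of the state.
- env.sense(): the state, without advancing time (a new reading comes with each control period).
- optics.get_image(name): name is "scene" or "top" or "wrist"; returns a dict with "frame" (420x560x3 uint8, blue, green, red), "vfov" (degrees; the focal length in pixels is half the picture's height over the tangent of half this angle, whatever the lens; pixels are square), "cx", "cy" (the principal point, pixels), "position" and "attitude" of the camera in the world. Camera axes: x right, y up, looking along -z (the intrinsics and any distortion apply to the point x, -y, -z); pixel columns grow to the right and rows downward; lengths in mm; the calibration is good to about 2 mm. A picture is of the moment at which its call begins. There is no depth.
- env.close_job(): hands the job in; it is judged then, once.
Trained networks look in the newest picture that a camera, given by its name, has taken for a name from the list of things; names that differ only in an ending like _2 or _b are one class to them, and where a whole thing is asked for, a point or a joint stands for the part that bears it (a point fixed in the world has none). Each returns a list of dicts, best first, with "p" (0 to 1); they miss things now and then, are a little off and sometimes report something else, mostly with a low value. They report only what shows in the picture. A call takes as long as a camera call. They do not tell look-alikes from the thing itself.
- optics.silhouettes(target, camera): "mask" (420x560 bool, what is visible of it) and "extent" ([left, top, width, height] as shares, 0 to 1, of the picture: columns of its width, rows of its height, round what is visible of it).
- optics.pinpoint(target, camera): "location" ([column, row] as shares, 0 to 1, of the picture: columns of its width, rows of its height: a listed point, or the origin of a listed thing).
The state is a dict: "time_s": time; "joints": joint angles; "dq": joint speeds; "tau": joint torques, N m; "tool_pos": TCP position; "ee_rot": TCP orientation; "force": force on the tool from outside, world axes, zero at the start; "ft_torque": the same for the moment, N m; "width": finger opening in mm; "finger_force": force on a finger pad.
Only numpy, scipy, OpenCV 4.12 (cv2) and the standard library are available. Lean on these libraries where they do the work, as an engineer would, in place of code of your own. Each camera call takes 0.05 s, during which the arm holds its last target. There are 200 camera calls.

## Working session

There is one attempt and no reset: what is moved stays moved. The work goes in short steps, Python scripts to look and compute and a tool call to move; the robot and the scene stay as the last step left them, time stands still between calls to the robot, and variables do not carry over. Pictures are saved under pics/ and viewed, at most 14 in all, crops included, and the job is handed in when it is done.

Besides the shell and the picture viewer there is one more tool, called after "Request:" in YAML: its name, and indented under it one key for each argument. drive_tool: Moves the arm, as the interface text tells. Shifts and turns lie within -1 to 1; 1 stands for 25 cm of shift or 360 degrees of turn. Its arguments: {"type":"object","properties":{"commands":{"type":"array"},"grip_force":{"type":"number"}},"required":["commands"]}

```bash
mkdir -p pics; ls; cat > h.py <<'E'
import numpy as np, cv2
from scipy.spatial.transform import Rotation as R
from plant import env, optics
def cam(name):
    d=optics.get_image(name); return d
def ray(d,u,v):
    h=d['frame'].shape[0]; f=h/2/np.tan(np.radians(d['vfov'])/2)
    a=np.array(d['attitude'],float)
    Rm=R.from_rotvec(a).as_matrix() if a.shape==(3,) else a
    c=np.array([(u-d['cx'])/f,-(v-d['cy'])/f,-1.0])
    return np.array(d['position'],float),Rm@c
def onplane(d,u,v,z):
    p,r=ray(d,u,v); return p+r*(z-p[2])/r[2]
def proj(d,X):
    h=d['frame'].shape[0]; f=h/2/np.tan(np.radians(d['vfov'])/2)
    Rm=R.from_rotvec(d['attitude']).as_matrix()
    c=Rm.T@(np.array(X,float)-np.array(d['position']))
    return d['cx']-f*c[0]/c[2], d['cy']+f*c[1]/c[2]
E
python3 - <<'E'
from h import *
names="tamper distributor cinnamon_jar cocoa_jar syrup_dropper tamping_tray flavour_caddy cup pitcher knock_box".split()
for c in ("scene","top"):
    d=cam(c); cv2.imwrite(f"pics/{c}0.png",d['frame'])
    print(c,{k:(np.round(v,3).tolist() if not isinstance(v,str) else v) for k,v in d.items() if k!='frame'})
    for n in names:
        for r in optics.pinpoint(n,c)[:3]:
            u,v=r['location'][0]*560,r['location'][1]*420
            print(n,round(r['p'],2),np.round([u,v]),onplane(d,u,v,0)[:2].round())
print(env.sense())
E
```

```text
pics
scene {'vfov': 50.933, 'cx': 277.877, 'cy': 204.182, 'position': [102.9, -917.263, 615.914], 'attitude': [1.052, -0.244, -0.407]}
tamper 0.83 [226. 214.] [443. 110.]
tamper 0.53 [326. 193.] [764. 101.]
distributor 0.51 [202. 177.] [453. 374.]
cinnamon_jar 0.88 [296. 274.] [ 491. -214.]
cinnamon_jar 0.78 [237. 166.] [592. 407.]
cinnamon_jar 0.56 [244. 242.] [434. -42.]
cocoa_jar 0.85 [213. 196.] [445. 227.]
syrup_dropper 0.84 [255. 261.] [ 428. -130.]
syrup_dropper 0.54 [245. 241.] [437. -41.]
tamping_tray 0.61 [265. 186.] [613. 223.]
flavour_caddy 0.73 [304. 230.] [599. -59.]
cup 0.89 [286. 304.] [ 425. -296.]
pitcher 0.86 [269. 164.] [700. 376.]
knock_box 0.7 [327. 191.] [770. 109.]
top {'vfov': 46.207, 'cx': 276.068, 'cy': 210.38, 'position': [395.705, 56.697, 1317.127], 'attitude': [0.111, -0.143, -1.577]}
tamper 0.68 [251. 275.] [437.  97.]
distributor 0.61 [151. 278.] [431. 359.]
cinnamon_jar 0.88 [305. 275.] [435. -46.]
cinnamon_jar 0.87 [299. 170.] [724. -38.]
cinnamon_jar 0.87 [354. 171.] [ 718. -187.]
cocoa_jar 0.69 [194. 272.] [446. 247.]
cocoa_jar 0.33 [251. 157.] [76
[... 438 characters left out ...]
5.] [766.  97.]
{'time_s': 1.1, 'joints': array([-1.22519568,  0.53637589, -0.00436579,  1.53790173,  0.00260296,
        1.06728047, -0.07122281]), 'dq': array([ 0.00076252, -0.00215909,  0.0004956 , -0.00209125,  0.00106463,
        0.00033398, -0.00100302]), 'tau': array([ 2.10672138e-04, -5.70912623e+01,  9.90548953e-01, -2.51924407e+01,
       -5.61098533e-02,  1.06994680e-02,  3.20146000e-05]), 'tool_pos': array([260.1878742 , 595.65369408, 252.73117396]), 'ee_rot': array([6.42304966e-01, 3.07517644e+00, 5.21223641e-05]), 'force': array([-0.14212563,  0.60970513, -1.34933124]), 'ft_torque': array([-0.00517099,  0.01660607, -0.00299305]), 'finger_force': 0.0, 'width': 88.02004501297414}
```

```bash
python3 - <<'E'
import cv2
a=cv2.imread('pics/scene0.png')[120:340,150:390]; cv2.imwrite('pics/s1.png',cv2.resize(a,None,fx=2.7,fy=2.7,interpolation=2)[:600,:800])
a=cv2.imread('pics/top0.png')[120:310,110:440]; cv2.imwrite('pics/t1.png',cv2.resize(a,None,fx=2.4,fy=2.4,interpolation=2))
E
```

```text
(no output)
```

View pics/s1.png

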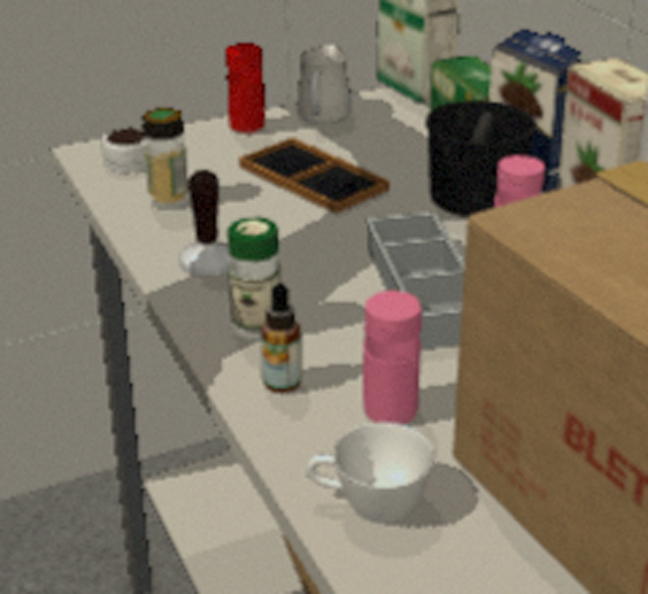

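View pics/t1.png

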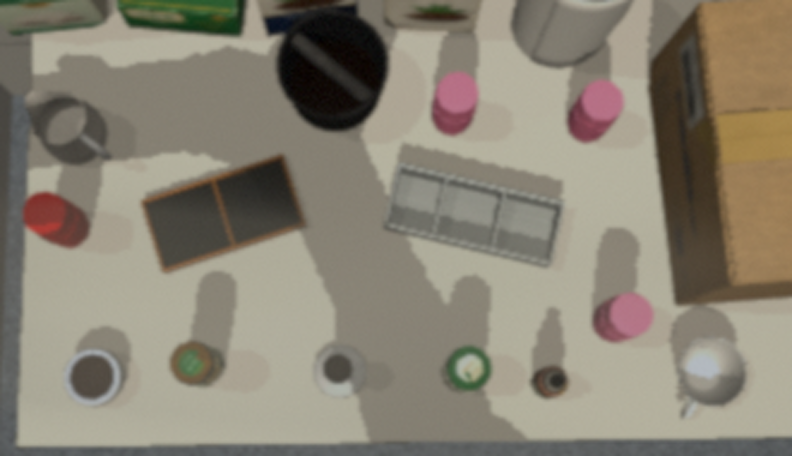

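```bash
cat > fit.py <<'E'
from h import *
from scipy.optimize import minimize
def ring(r,z): 
    t=np.linspace(0,2*np.pi,40); return np.c_[r*np.cos(t),r*np.sin(t),0*t+z]
def box(a,b,z0,z1): return np.array([[sx*a/2,sy*b/2,z] for sx in(-1,1) for sy in(-1,1) for z in(z0,z1)])
M=dict(tamper=[np.r_[ring(29,0),ring(29,15),ring(15,26)],np.r_[ring(11,26),ring(15,85),ring(14,102)]],
 distributor=[np.r_[ring(31,0),ring(31,34)]], cinnamon_jar=[np.r_[ring(23,0),ring(23,106)]], cocoa_jar=[np.r_[ring(22,0),ring(22,105)]],
 syrup_dropper=[np.r_[ring(17,0),ring(17,60)],np.r_[ring(12,60),ring(12,77)],np.r_[ring(6.5,77),ring(6.5,102)]],
 tamping_tray=[box(86,168,0,13)], flavour_caddy=[box(70,190,0,38)])
def render(d,parts,x,y,a,z0=0,S=4):
    m=np.zeros((420*S,560*S),np.uint8); c,s=np.cos(a),np.sin(a)
    for P in parts:
        W=np.c_[c*P[:,0]-s*P[:,1]+x,s*P[:,0]+c*P[:,1]+y,P[:,2]+z0]
        uv=np.array([proj(d,w) for w in W])*S
        cv2.fillConvexPoly(m,cv2.convexHull(uv.astype(np.float32)).astype(np.int32),1)
    return cv2.resize(m.astype(np.float32),(560,420),interpolation=cv2.INTER_AREA)
def fit(name,d,mask,x0,z0=0):
    mf=mask.astype(np.float32); tray=name in('tamping_tray','flavour_caddy')
    def cost(p):
        r=render(d,M[name],p[0],p[1],p[2] if tray else 0,z0); return 1-np.minimum(r,mf).sum()/np.maximum(r,mf).sum()
    sim=np.array([x0]+[np.add(x0,e) for e in np.diag([12,12,.15][:len(x0)])])
    return minimize(cost,x0,method='Nelder-Mead',options=dict(initial_simplex=sim,xatol=.1,fatol=1e-4))
def near(name,camname,d,x0,z0=0):
    u=np.array(proj(d,[x0[0],x0[1],z0+np.mean(M[name][0][:,2])])); best=None
    for r in optics.silhouettes(name,camname):
        m=r['mask']; ys,xs=np.nonzero(m)
        if len(xs)<20: continue
        dist=np.hypot(xs.mean()-u[0],ys.mean()-u[1])
        if best is None or dist<best[0]: best=(dist,m,r['p'])
    return best
E
python3 - <<'E'
from fit import *
G=dict(tamper=[440,100],distributor=[440,370],cinnamon_jar=[435,-43],cocoa_jar=[446,240],syrup_dropper=[428,-132],tamping_tray=[616,225,.25],flavour_caddy=[604,-57,-.2])
for c in("top","scene"):
    d=cam(c)
    for n,g in G.items():
        b=near(n,c,d,g)
        if b is None or b[0]>25: print(c,n,'none',b and b[0]);continue
        r=fit(n,d,b[1],g); print(c,n,r.x.round(3),'iou',round(1-r.fun,3),'p',round(b[2],2))
E
```

```text
top tamper [435.951  91.962] iou 0.888 p 0.78
top distributor [433.986 358.761] iou 0.927 p 0.77
top cinnamon_jar [434.267 -38.398] iou 0.874 p 0.82
top cocoa_jar [444.018 242.106] iou 0.938 p 0.55
top syrup_dropper [ 422.257 -132.258] iou 0.919 p 0.67
top tamping_tray [6.14696e+02 2.22904e+02 3.23000e-01] iou 0.971 p 0.91
top flavour_caddy [ 6.07735e+02 -5.57110e+01 -2.49000e-01] iou 0.964 p 0.96
scene tamper [437.477  90.876] iou 0.825 p 0.85
scene distributor [433.623 359.443] iou 0.73 p 0.64
scene cinnamon_jar [437.293 -39.92 ] iou 0.796 p 0.77
scene cocoa_jar [445.052 242.216] iou 0.928 p 0.92
scene syrup_dropper [ 423.935 -131.253] iou 0.903 p 0.88
scene tamping_tray [6.14744e+02 2.22124e+02 2.69000e-01] iou 0.885 p 0.75
scene flavour_caddy [ 6.06697e+02 -5.28470e+01 -2.93000e-01] iou 0.736 p 0.59
```

Request:
drive_tool:
  commands:
    - [88,0.07,-0.2,0,-0.0137]
    - [88,0.07,-0.2,0,-0.0137]
    - [88,0.07,-0.2,0,-0.0137]
    - [88,0.07,-0.2,0,-0.0137]
    - [88,0.07,-0.2,0,-0.0137]
    - [88,0.07,-0.2,0,-0.0137]
    - [88,0.07,-0.2,0,-0.0137]
    - [88,0.07,-0.2,0,-0.0137]
  grip_force: 20

```text
time_s: 2.9
tool_pos: [400.7, 194.1, 253.1]
ee_rot: [1.646, 2.675, 0.002]
force: [0.5, 0.3, 0.2]
width: 88.5
finger_force: 0.0
```

Request:
drive_tool:
  commands:
    - [88,0.072,-0.205,-0.08,-0.0136]
    - [88,0.072,-0.205,-0.08,-0.0136]
    - [88,0,0,0,0]

```text
time_s: 3.28
tool_pos: [436.3, 89.0, 211.9]
ee_rot: [1.875, 2.52, -0.004]
force: [0.4, 0.5, 0.1]
width: 87.8
finger_force: 0.0
```

```bash
python3 - <<'E'
from fit import *
d=cam('wrist'); cv2.imwrite('pics/w1.png',d['frame']); print(d['position'],d['attitude'],d['vfov'],env.sense()['tool_pos'])
for n,g in dict(tamper=[436.5,91.5],tamping_tray=[615,222.5,.3]).items():
    b=near(n,'wrist',d,g)
    if b: r=fit(n,d,b[1],g); print(n,b[0],b[2],r.x,1-r.fun)
E
```

```text
[414.82998158 160.46781869 344.76501812] [-0.29216086 -0.04071482  0.28970796] 68.65531886183966 [436.21474215  91.71362238 212.4671752 ]
tamper 3.4276360811009594 0.82 [439.23857296  96.24600452] 0.9492787718772888
tamping_tray 12.026422020997988 0.77 [6.17512788e+02 2.24938359e+02 3.14991777e-01] 0.986696720123291
```

View pics/w1.png

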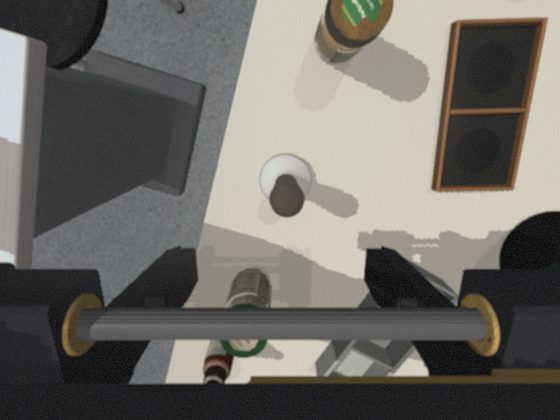

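Request:
drive_tool:
  commands:
    - [88,0.007,0.009,-0.2,0]
    - [88,0,0,-0.2,0]
    - [88,0,0,-0.15,0]
    - [88,0,0,-0.06,0]
    - [20,0,0,0,0]
    - [10,0,0,0,0]
    - [10,0,0,0,0]
    - [10,0,0,0,0]
  grip_force: 25

```text
time_s: 4.42
tool_pos: [438.4, 95.6, 60.9]
ee_rot: [1.865, 2.527, 0.002]
force: [-0.4, 0.7, 0.4]
width: 49.7
finger_force: 0.0
```

Request:
drive_tool:
  commands:
    - [5,0,0,0,0]
    - [5,0,0,0,0]
    - [5,0,0,0,0]
    - [5,0,0,0,0]
  grip_force: 30

```text
time_s: 4.92
tool_pos: [438.4, 95.5, 60.4]
ee_rot: [1.865, 2.527, 0.001]
force: [1.3, 0.1, 3.1]
width: 27.9
finger_force: 29.9
```

Request:
drive_tool:
  commands:
    - [5,0,0,0.1,0]
    - [5,0,0,0.16,0]
    - [5,0.153,0.073,0.02,0]
    - [5,0.153,0.073,0,0]
    - [5,0.153,0.073,0,0]
    - [5,0.153,0.073,0,0]
    - [5,0.153,0.073,0,0]
    - [5,0,0,0,0]

```text
time_s: 5.92
tool_pos: [630.3, 188.1, 129.0]
ee_rot: [-1.863, -2.529, -0.0]
force: [-0.7, -0.2, -3.6]
width: 27.6
finger_force: 30.1
```

```bash
python3 - <<'E'
from fit import *
s=env.sense();print(s['tool_pos'],s['width'],s['finger_force'],s['force'])
t=s['tool_pos']
for c in('wrist','scene','top'):
    d=cam(c); cv2.imwrite(f'pics/{c}2.png',d['frame'])
    for n,g,z in(('tamper',[t[0],t[1]],t[2]-60.5),('tamping_tray',[616,224,.31],0)):
        b=near(n,c,d,g,z)
        if b and b[0]<40: r=fit(n,d,b[1],g,z); print(c,n,b[0],b[2],r.x,1-r.fun)
E
```

```text
[630.26317284 188.14549032 128.99794313] 27.617679497982685 30.06591121600934 [-0.68986668 -0.19527185 -3.60635583]
wrist tamper 17.495323544823158 0.62 [629.0731249  191.96188226] 0.6820701956748962
wrist tamping_tray 38.36834738087291 0.64 [6.16224396e+02 2.25161787e+02 3.10518694e-01] 0.7498787045478821
scene tamper 5.677339992851644 0.73 [625.11985166 174.54591682] 0.8017871379852295
scene tamping_tray 0.6200087088605359 0.92 [6.13710993e+02 2.20312097e+02 2.69501593e-01] 0.8916435837745667
top tamping_tray 28.325710613240528 0.75 [6.32682099e+02 1.97824074e+02 1.72229938e-01] 0.06760770082473755
```

View pics/wrist2.png

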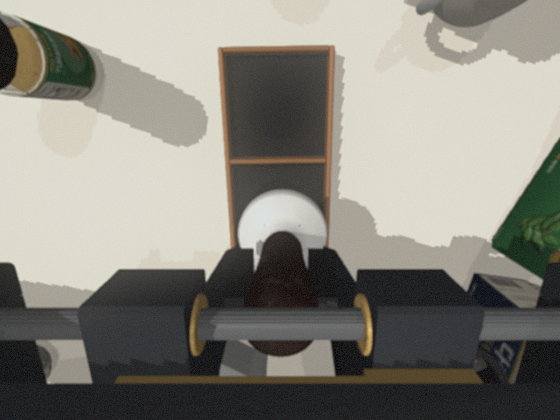

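```bash
python3 - <<'E'
from fit import *
d=cam('wrist')
for u,v,z in((219,48,13),(333,46,13),(229,160,13),(327,160,13),(237,227,80),(327,227,80),(282,190,80)): print(u,v,onplane(d,u,v,z).round(1))
for x,y in((630,188),(630,184)):
  r=render(d,M['tamper'][:1],x,y,0,68.5); ys,xs=np.nonzero(r>.5); print(x,y,xs.min(),xs.max(),ys.min(),ys.max())
E
```

```text
219 48 [549.3 289.7  13. ]
333 46 [628.9 315.6  13. ]
229 160 [576.7 212.2  13. ]
327 160 [652.7 235.7  13. ]
237 227 [600.1 184.7  80. ]
327 227 [654.6 201.5  80. ]
282 190 [620.2 216.1  80. ]
630 188 237 329 187 278
630 184 236 327 193 283
```

Request:
drive_tool:
  commands:
    - [5,-0.01,-0.01,-0.1,0]
    - [5,0,0,-0.08,0]
    - [5,0,0,-0.04,0]
    - [5,0,0,-0.02,0]
    - [5,0,0,-0.006,0]
    - [5,0,0,-0.004,0]
    - [5,0,0,0,0]

```text
time_s: 7.3
tool_pos: [626.9, 184.3, 68.1]
ee_rot: [1.865, 2.528, 0.001]
force: [0.3, 0.4, -3.2]
width: 27.6
finger_force: 30.0
```

Request:
drive_tool:
  commands:
    - [5,0,0,-0.004,0]
    - [5,0,0,-0.004,0]
    - [5,0,0,0,0]

```text
time_s: 7.68
tool_pos: [626.7, 184.2, 65.7]
ee_rot: [1.865, 2.528, -0.0]
force: [-0.5, -0.6, -3.1]
width: 28.1
finger_force: 30.0
```

Request:
drive_tool:
  commands:
    - [5,0,0,-0.003,0]
    - [5,0,0,0,0]

```text
time_s: 7.92
tool_pos: [627.1, 184.2, 65.5]
ee_rot: [1.865, 2.528, 0.001]
force: [-0.9, 0.9, 0.7]
width: 28.1
finger_force: 30.0
```

Request:
drive_tool:
  commands:
    - [60,0,0,0,0]
    - [60,0,0,0,0]
    - [60,0,0,0,0]
    - [88,0,0,0.16,0]
    - [88,0,0,0.2,0]
    - [88,0,0,0.12,0]
    - [88,-0.154,0.142,0,0]
    - [88,-0.154,0.142,0,0]

```text
time_s: 8.93
tool_pos: [549.2, 255.7, 185.5]
ee_rot: [1.867, 2.526, 0.002]
force: [-0.1, 1.3, -1.0]
width: 87.8
finger_force: 0.0
```

Request:
drive_tool:
  commands:
    - [88,-0.152,0.14,0,0]
    - [88,-0.152,0.14,0,0]
    - [88,-0.152,0.14,0,0]
    - [88,0,0,0,0]

```text
time_s: 9.43
tool_pos: [431.8, 364.1, 184.8]
ee_rot: [-1.854, -2.533, 0.0]
force: [-0.2, -0.3, 0.4]
width: 88.1
finger_force: 0.0
```

```bash
python3 - <<'E'
from fit import *
s=env.sense();print(s['tool_pos'])
for c in('wrist','top'):
    d=cam(c); cv2.imwrite(f'pics/{c}3.png',d['frame'])
    for n,g,z in(('tamper',[627,184],5),('distributor',[435,360],0),('tamping_tray',[615,223,.31],0)):
        b=near(n,c,d,g,z)
        if b and b[0]<40: r=fit(n,d,b[1],g,z); print(c,n,b[0],b[2],r.x,1-r.fun)
E
```

```text
[431.76159401 364.10239363 184.78786298]
wrist tamper 13.357568931449402 0.72 [628.61727905 182.95799255] 0.3771159052848816
wrist distributor 1.0544608567313327 0.85 [435.90917126 360.32267778] 0.9402430653572083
wrist tamping_tray 5.858124613146513 0.69 [6.17673418e+02 2.24036150e+02 3.20546088e-01] 0.20304632186889648
top tamper 0.2902883317184553 0.7 [625.05887604 181.9290657 ] 0.9051139950752258
top distributor 0.440554740259965 0.65 [433.96251708 358.1230959 ] 0.8374529480934143
top tamping_tray 4.456347291831203 0.8 [6.15260740e+02 2.23166330e+02 3.20154316e-01] 0.7740129828453064
```

View pics/wrist3.png

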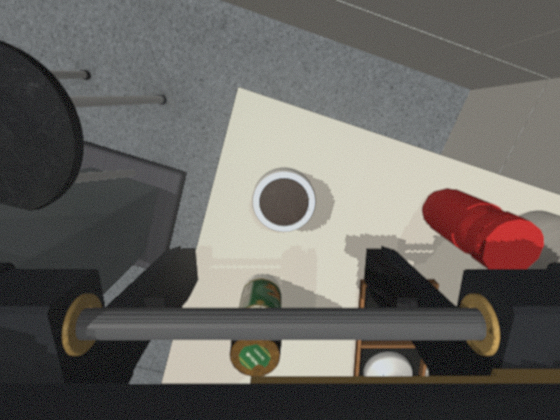

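Request:
drive_tool:
  commands:
    - [88,0.015,-0.015,-0.2,0]
    - [88,0,0,-0.2,0]
    - [88,0,0,-0.15,0]
    - [88,0,0,-0.08,0]
    - [50,0,0,0,0]
    - [50,0,0,0,0]
    - [50,0,0,0,0]
    - [50,0,0,0,0]
  grip_force: 35

```text
time_s: 10.82
tool_pos: [439.5, 356.8, 28.8]
ee_rot: [-1.865, -2.528, -0.001]
force: [-3.6, -1.7, 7.3]
width: 61.5
finger_force: 35.0
```

Request:
drive_tool:
  commands:
    - [50,0,0,0.08,0]
    - [50,0,0,0.16,0]
    - [50,0,0,0.12,0]
    - [50,0.163,-0.095,0,0]
    - [50,0.163,-0.095,0,0]
    - [50,0.163,-0.095,0,0]
    - [50,0.163,-0.095,0,0]
    - [50,0,0,0,0]

```text
time_s: 11.82
tool_pos: [606.6, 256.8, 119.2]
ee_rot: [1.87, 2.518, 0.002]
force: [-1.1, -0.8, -3.7]
width: 61.3
finger_force: 35.0
```

```bash
python3 - <<'E'
from fit import *
s=env.sense();print(s['tool_pos'],s['width'],s['force']);t=s['tool_pos']
d=cam('wrist'); cv2.imwrite(f'pics/wrist4.png',d['frame'])
b=near('distributor','wrist',d,t[:2],t[2]-28)
if b: print(b[0],b[2]); ys,xs=np.nonzero(b[1]); print('seen',xs.min(),xs.max(),ys.min(),ys.max())
for k in(-4,0,4):
  x,y=t[0]-.29*k,t[1]+.957*k
  r=render(d,M['distributor'],x,y,0,t[2]-28); ys,xs=np.nonzero(r>.5); print(k,x,y,xs.min(),xs.max(),ys.min(),ys.max())
E
```

```text
[606.56686057 256.78357598 119.22092134] 61.32069957791244 [-1.12441133 -0.77954154 -3.68027176]
9.2777474064085 0.89
seen 214 345 195 307
-4 607.7268605727971 252.95557598316609 215 346 206 344
0 606.5668605727972 256.7835759831661 214 347 199 337
4 605.4068605727972 260.61157598316606 214 347 192 331
```

View pics/wrist4.png

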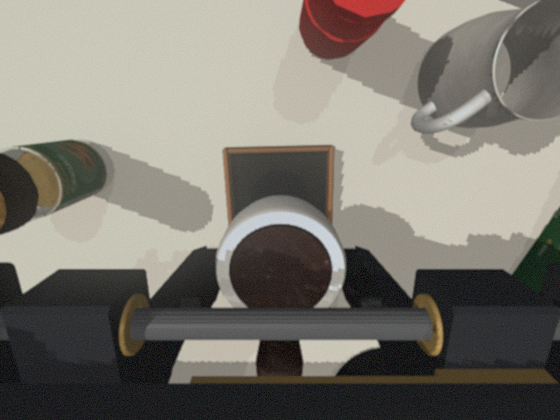

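Request:
drive_tool:
  commands:
    - [50,-0.015,0.013,-0.14,0]
    - [50,0,0,-0.1,0]
    - [50,0,0,-0.05,0]
    - [50,0,0,-0.025,0]
    - [50,0,0,-0.008,0]
    - [50,0,0,-0.004,0]
    - [50,0,0,0,0]

```text
time_s: 12.8
tool_pos: [599.0, 264.7, 36.3]
ee_rot: [1.865, 2.528, 0.001]
force: [0.4, 0.2, -3.5]
width: 61.5
finger_force: 35.0
```

Request:
drive_tool:
  commands:
    - [50,0.016,-0.018,0,0]
    - [50,0,0,0,0]
    - [50,0,0,-0.004,0]
    - [50,0,0,-0.004,0]
    - [50,0,0,0,0]

```text
time_s: 13.42
tool_pos: [602.6, 260.2, 33.9]
ee_rot: [-1.865, -2.528, 0.0]
force: [-1.2, -0.4, 0.9]
width: 61.2
finger_force: 35.0
```

Request:
drive_tool:
  commands:
    - [80,0,0,0,0]
    - [80,0,0,0,0]
    - [80,0,0,0,0]
    - [80,0,0,0.1,0]
    - [88,0,0,0.2,0]
    - [88,0,0,0.24,0]
    - [88,0,0,0.08,0]
    - [88,-0.1,-0.18,0,-0.014]

```text
time_s: 14.42
tool_pos: [579.1, 218.8, 190.5]
ee_rot: [1.97, 2.446, 0.009]
force: [-0.5, -1.0, -0.7]
width: 87.8
finger_force: 0.0
```

Request:
drive_tool:
  commands:
    - [88,-0.1,-0.18,0,-0.014]
    - [88,-0.1,-0.18,0,-0.014]
    - [88,-0.1,-0.18,0,-0.014]
    - [88,-0.1,-0.18,0,-0.014]
    - [88,-0.1,-0.18,0,-0.014]
    - [88,-0.06,-0.1,0,0]
    - [88,0,0,0,0]
    - [88,0,0,0,0]

```text
time_s: 15.42
tool_pos: [438.2, -33.9, 188.6]
ee_rot: [-2.459, -1.955, -0.001]
force: [0.6, 0.3, 0.7]
width: 88.2
finger_force: 0.0
```

```bash
python3 - <<'E'
from fit import *
s=env.sense();print(s['tool_pos'],s['ee_rot'],s['width'])
for c in('wrist','top'):
    d=cam(c); cv2.imwrite(f'pics/{c}5.png',d['frame'])
    for n,g,z in(('distributor',[602,262],5),('tamper',[627,184],5),('cinnamon_jar',[436,-38],0),('flavour_caddy',[607,-55,-.25],0)):
        b=near(n,c,d,g,z)
        if b and b[0]<40: r=fit(n,d,b[1],g,z); print(c,n,b[0],b[2],r.x,1-r.fun)
cv2.imwrite('pics/c5.png',np.hstack([cv2.imread('pics/wrist5.png')[:,80:480],cv2.imread('pics/top5.png')[:,120:520]]))
E
```

```text
[438.20749636 -33.93542007 188.62566216] [-2.45895843e+00 -1.95525539e+00 -5.90695609e-04] 88.1743003783361
wrist cinnamon_jar 9.984176662976257 0.62 [437.70158195 -39.75024796] 0.957484245300293
wrist flavour_caddy 13.894968143520186 0.57 [ 6.10632417e+02 -5.49981173e+01 -2.43433309e-01] 0.9862307906150818
top distributor 1.2764306490330943 0.85 [599.99214554 263.33886147] 0.9070846438407898
top tamper 0.34352853600427735 0.75 [626.39292604 181.71234442] 0.939696192741394
top flavour_caddy 0.8343498014589019 0.86 [ 6.07604857e+02 -5.62845654e+01 -2.42002738e-01] 0.9673359394073486
```

View pics/c5.png

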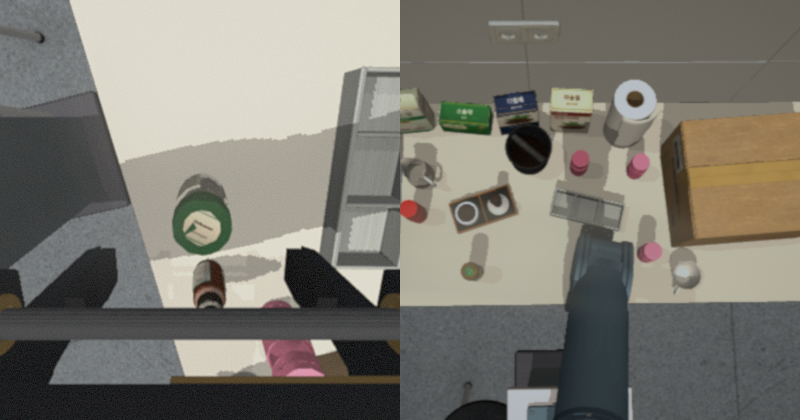

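Request:
drive_tool:
  commands:
    - [88,0,-0.02,-0.16,0]
    - [88,0,0,-0.18,0]
    - [88,0,0,-0.1,0]
    - [88,0,0,-0.035,0]
    - [30,0,0,0,0]
    - [30,0,0,0,0]
    - [30,0,0,0,0]
    - [30,0,0,0,0]
  grip_force: 15

```text
time_s: 16.92
tool_pos: [438.0, -39.7, 70.5]
ee_rot: [2.459, 1.954, 0.001]
force: [-0.0, -0.1, -0.6]
width: 50.1
finger_force: 0.0
```

Request:
drive_tool:
  commands:
    - [30,0,0,0,0]
    - [30,0,0,0,0]

```text
time_s: 17.18
tool_pos: [437.8, -39.7, 70.3]
ee_rot: [2.46, 1.954, 0.001]
force: [-0.8, 0.3, 5.9]
width: 45.9
finger_force: 15.0
```

Request:
drive_tool:
  commands:
    - [30,0,0,0.08,0]
    - [30,0,0,0.16,0]
    - [30,0.126,-0.059,0.08,0]
    - [30,0.126,-0.059,0,0]
    - [30,0.126,-0.059,0,0]
    - [30,0.126,-0.059,0,0]
    - [30,0.126,-0.059,0,0]
    - [30,0,0,0,0]

```text
time_s: 18.18
tool_pos: [596.5, -114.9, 149.6]
ee_rot: [2.46, 1.952, -0.0]
force: [-0.5, -0.1, -2.3]
width: 45.1
finger_force: 15.0
```

Request:
drive_tool:
  commands:
    - [30,0,0,-0.04,0]
    - [30,0,0,0,0]

```text
time_s: 18.42
tool_pos: [593.3, -112.7, 138.6]
ee_rot: [-2.457, -1.953, 0.003]
force: [-0.4, -0.1, -2.0]
width: 45.2
finger_force: 15.0
```

```bash
cat > chk.py <<'E'
from fit import *
import sys
n,off=sys.argv[1],float(sys.argv[2])
s=env.sense();print(s['tool_pos'],s['width'],s['force']);t=s['tool_pos']
d=cam('wrist'); cv2.imwrite(f'pics/w_{n}.png',d['frame'])
b=near(n,'wrist',d,t[:2],t[2]-off)
if b: ys,xs=np.nonzero(b[1]); print('seen',b[2],xs.min(),xs.max(),ys.min(),ys.max())
for k in(-4,0,4):
  x,y=t[0]+.225*k,t[1]+.974*k
  r=render(d,M[n],x,y,0,t[2]-off); ys,xs=np.nonzero(r>.5); print(k,x,y,xs.min(),xs.max(),ys.min(),ys.max())
r=render(d,M['flavour_caddy'],609.5,-55.3,-.243); im=d['frame'].copy()
c,s_=np.cos(-.243),np.sin(-.243)
for yc,l in((-60,62),(6,62),(66,50)):
  P=[[a,yc+bb] for a,bb in((-31,-l/2),(31,-l/2),(31,l/2),(-31,l/2))]
  uv=[proj(d,[609.5+c*a-s_*bb,-55.3+s_*a+c*bb,38]) for a,bb in P]
  cv2.polylines(im,[np.int32(uv)],True,(0,0,255),1)
cv2.imwrite(f'pics/w_{n}.png',im)
E
python3 chk.py cinnamon_jar 70.4
```

```text
[ 593.31936917 -112.65939569  138.6105019 ] 45.173178295108336 [-0.41296789 -0.05961928 -1.9684753 ]
seen 0.64 223 339 196 372
-4 592.4193691740886 -116.55539569243373 220 341 200 380
0 593.3193691740886 -112.65939569243373 219 342 194 372
4 594.2193691740886 -108.76339569243373 219 342 189 364
```

View pics/w_cinnamon_jar.png

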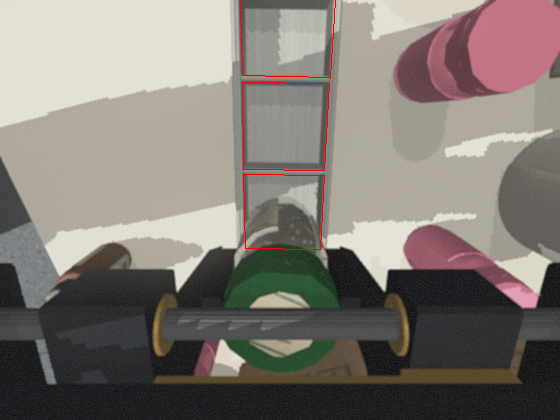

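Request:
drive_tool:
  commands:
    - [30,0.006,-0.003,-0.1,0]
    - [30,0,0,-0.08,0]
    - [30,0,0,-0.04,0]
    - [30,0,0,-0.02,0]
    - [30,0,0,-0.008,0]
    - [30,0,0,0,0]

```text
time_s: 19.27
tool_pos: [596.9, -114.4, 78.3]
ee_rot: [2.46, 1.954, 0.001]
force: [-0.6, -0.9, -1.4]
width: 45.4
finger_force: 15.0
```

Request:
drive_tool:
  commands:
    - [30,-0.004,0.002,-0.006,0]
    - [30,0,0,-0.004,0]
    - [30,0,0,-0.003,0]
    - [30,0,0,0,0]

```text
time_s: 19.77
tool_pos: [595.7, -113.8, 74.7]
ee_rot: [-2.46, -1.954, 0.0]
force: [-0.5, 0.6, -1.1]
width: 45.4
finger_force: 15.0
```

Request:
drive_tool:
  commands:
    - [30,0,0,-0.003,0]
    - [30,0,0,0,0]

```text
time_s: 20.02
tool_pos: [595.8, -113.9, 74.4]
ee_rot: [-2.46, -1.954, -0.0]
force: [-2.1, 0.2, 4.8]
width: 45.0
finger_force: 15.0
```

Request:
drive_tool:
  commands:
    - [75,0,0,0,0]
    - [75,0,0,0,0]
    - [75,0,0,0,0]
    - [88,0,0,0.12,0]
    - [88,0,0,0.2,0]
    - [88,0,0,0.14,0]
    - [88,-0.086,0.204,0,0]
    - [88,-0.086,0.204,0,0]

```text
time_s: 21.02
tool_pos: [552.5, -11.0, 189.5]
ee_rot: [2.461, 1.952, 0.002]
force: [0.3, 0.2, 0.3]
width: 88.2
finger_force: 0.0
```

Request:
drive_tool:
  commands:
    - [88,-0.086,0.204,0,0]
    - [88,-0.086,0.204,0,0]
    - [88,-0.086,0.204,0,0]
    - [88,-0.086,0.204,0,0]
    - [88,-0.086,0.204,0,0]
    - [88,0,0,0,0]
    - [88,0,0,0,0]

```text
time_s: 21.9
tool_pos: [445.4, 242.5, 189.0]
ee_rot: [2.46, 1.953, -0.0]
force: [0.1, -0.7, 0.5]
width: 88.1
finger_force: 0.0
```

```bash
python3 - <<'E'
from fit import *
s=env.sense();print(s['tool_pos'])
for c in('wrist','top'):
    d=cam(c); cv2.imwrite(f'pics/{c}6.png',d['frame'])
    for n,g,z in(('cocoa_jar',[445,243],0),('cinnamon_jar',[595,-113],4)):
        b=near(n,c,d,g,z)
        if b and b[0]<40: r=fit(n,d,b[1],g,z); print(c,n,b[0],b[2],r.x,1-r.fun)
E
```

```text
[445.41394104 242.48292554 189.0050938 ]
wrist cocoa_jar 6.649195082215987 0.72 [446.55820619 243.8647876 ] 0.9660940766334534
top cocoa_jar 4.029565669729011 0.56 [441.19326488 225.20156471] 0.44749271869659424
top cinnamon_jar 1.2762111848598616 0.64 [ 592.73503542 -115.77553916] 0.9267949461936951
```

Request:
drive_tool:
  commands:
    - [88,0.004,0.005,-0.16,0]
    - [88,0,0,-0.18,0]
    - [88,0,0,-0.1,0]
    - [60,0,0,-0.035,0]
    - [30,0,0,0,0]
    - [30,0,0,0,0]
    - [30,0,0,0,0]
    - [30,0,0,0,0]

```text
time_s: 23.2
tool_pos: [446.6, 244.7, 70.9]
ee_rot: [2.46, 1.954, 0.002]
force: [-0.1, 0.1, 3.2]
width: 43.3
finger_force: 15.0
```

Request:
drive_tool:
  commands:
    - [30,0,0,0,0]
    - [30,0,0,0,0]

```text
time_s: 23.45
tool_pos: [446.6, 244.7, 70.8]
ee_rot: [-2.46, -1.954, -0.002]
force: [-0.3, 0.4, 6.8]
width: 43.5
finger_force: 15.0
```

Request:
drive_tool:
  commands:
    - [30,0,0,0.08,0]
    - [30,0,0,0.2,0]
    - [30,0,0,0.22,0]
    - [30,0.094,-0.168,0,0]
    - [30,0.094,-0.168,0,0]
    - [30,0.094,-0.168,0,0]
    - [30,0.094,-0.168,0,0]
    - [30,0.094,-0.168,0,0]

```text
time_s: 24.45
tool_pos: [564.0, 33.2, 195.0]
ee_rot: [-2.459, -1.954, 0.0]
force: [0.4, 0.7, -0.9]
width: 43.1
finger_force: 15.0
```

Request:
drive_tool:
  commands:
    - [30,0.094,-0.168,0,0]
    - [30,0.094,-0.168,0,0]
    - [30,0,0,0,0]
    - [30,0,0,-0.12,0]
    - [30,0,0,-0.12,0]
    - [30,0,0,0,0]

```text
time_s: 25.2
tool_pos: [608.4, -48.2, 133.1]
ee_rot: [-2.456, -1.953, 0.006]
force: [-0.2, -0.5, -0.6]
width: 43.4
finger_force: 15.0
```

```bash
python3 chk.py cocoa_jar 70.8
```

```text
[608.4258146  -48.18252699 133.06520356] 43.36475660688024 [-0.23537689 -0.48022011 -0.55724516]
seen 0.76 226 334 198 369
-4 607.5258146038899 -52.0785269947169 223 338 201 376
0 608.4258146038899 -48.1825269947169 222 338 196 367
4 609.3258146038899 -44.2865269947169 222 339 190 359
```

View pics/w_cocoa_jar.png

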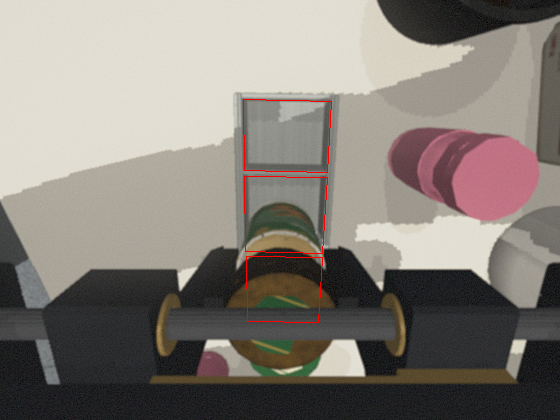

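Request:
drive_tool:
  commands:
    - [30,0,0,-0.08,0]
    - [30,0,0,-0.07,0]
    - [30,0,0,-0.04,0]
    - [30,0,0,-0.02,0]
    - [30,0,0,-0.006,0]
    - [30,0,0,0,0]

```text
time_s: 26.05
tool_pos: [610.9, -49.7, 81.5]
ee_rot: [2.46, 1.954, 0.001]
force: [0.3, 0.2, -1.2]
width: 43.8
finger_force: 15.0
```

Request:
drive_tool:
  commands:
    - [30,0,0,-0.016,0]
    - [30,0,0,-0.006,0]
    - [30,0,0,-0.003,0]
    - [30,0,0,0,0]

```text
time_s: 26.55
tool_pos: [610.7, -49.6, 75.0]
ee_rot: [2.46, 1.954, 0.0]
force: [0.1, -0.0, -0.6]
width: 43.6
finger_force: 15.0
```

Request:
drive_tool:
  commands:
    - [30,0,0,-0.003,0]
    - [30,0,0,0,0]

```text
time_s: 26.8
tool_pos: [610.8, -49.7, 74.9]
ee_rot: [-2.46, -1.954, -0.001]
force: [-2.5, 0.8, 5.5]
width: 43.4
finger_force: 15.0
```

Request:
drive_tool:
  commands:
    - [75,0,0,0,0]
    - [75,0,0,0,0]
    - [75,0,0,0,0]
    - [75,0,0,0.12,0]
    - [75,0,0,0.2,0]
    - [75,0,0,0.14,0]
    - [75,-0.186,-0.081,0,0]
    - [75,-0.186,-0.081,0,0]

```text
time_s: 27.8
tool_pos: [516.9, -90.6, 189.6]
ee_rot: [2.458, 1.954, 0.001]
force: [-0.0, -0.6, 0.3]
width: 75.2
finger_force: 0.0
```

Request:
drive_tool:
  commands:
    - [75,-0.186,-0.081,0,0]
    - [75,-0.186,-0.081,0,0]
    - [75,0,0,0,0]
    - [75,0,0,0,0]
    - [75,0,0,0,0]

```text
time_s: 28.42
tool_pos: [426.0, -130.1, 189.3]
ee_rot: [2.458, 1.955, 0.001]
force: [-0.4, -0.1, -0.1]
width: 74.9
finger_force: 0.0
```

```bash
python3 - <<'E'
from fit import *
s=env.sense();print(s['tool_pos'])
for c in('wrist','top'):
    d=cam(c); cv2.imwrite(f'pics/{c}7.png',d['frame'])
    for n,g,z in(('syrup_dropper',[425,-131],0),('cinnamon_jar',[595,-113],4),('cocoa_jar',[610,-49],4)):
        b=near(n,c,d,g,z)
        if b and b[0]<40: r=fit(n,d,b[1],g,z); print(c,n,b[0],b[2],r.x,1-r.fun)
cv2.imwrite('pics/c7.png',np.hstack([cv2.imread('pics/wrist7.png')[:,80:480],cv2.imread('pics/top7.png')[:,120:520]]))
E
```

```text
[ 426.04221591 -130.11418449  189.32081903]
wrist syrup_dropper 4.132831363435317 0.77 [ 424.70779643 -131.26841368] 0.9205852150917053
wrist cinnamon_jar 18.00361669955406 0.61 [ 595.08018227 -113.86754275] 0.947123110294342
wrist cocoa_jar 16.701659577449718 0.98 [611.57414117 -50.3802796 ] 0.9578606486320496
top syrup_dropper 2.1589967045594225 0.61 [ 424.83886719 -123.96435547] 0.46944350004196167
top cinnamon_jar 1.2340582886613283 0.77 [ 592.74015808 -115.73447418] 0.9398472905158997
top cocoa_jar 1.2367863731617448 0.74 [608.94571805 -52.58637846] 0.9446933269500732
```

View pics/c7.png

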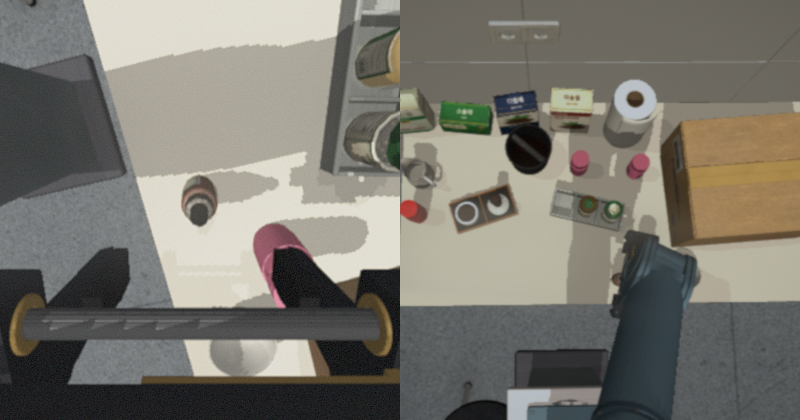

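Request:
drive_tool:
  commands:
    - [75,-0.004,-0.004,-0.16,0]
    - [75,0,0,-0.18,0]
    - [75,0,0,-0.11,0]
    - [75,0,0,-0.062,0]
    - [20,0,0,0,0]
    - [20,0,0,0,0]
    - [20,0,0,0,0]
    - [20,0,0,0,0]
  grip_force: 10

```text
time_s: 29.82
tool_pos: [424.1, -131.6, 61.8]
ee_rot: [2.459, 1.954, 0.001]
force: [-0.0, -0.1, -0.3]
width: 37.2
finger_force: 0.0
```

Request:
drive_tool:
  commands:
    - [20,0,0,0,0]
    - [20,0,0,0,0]

```text
time_s: 30.08
tool_pos: [424.1, -131.6, 61.5]
ee_rot: [2.46, 1.954, 0.001]
force: [1.5, 0.9, 4.7]
width: 31.4
finger_force: 10.0
```

Request:
drive_tool:
  commands:
    - [20,0,0,0.08,0]
    - [20,0,0,0.2,0]
    - [20,0,0,0.24,0]
    - [20,0.1616,0.1136,0,0]
    - [20,0.1616,0.1136,0,0]
    - [20,0.1616,0.1136,0,0]
    - [20,0.1616,0.1136,0,0]
    - [20,0.1616,0.1136,0,0]

```text
time_s: 31.08
tool_pos: [626.4, 11.5, 190.8]
ee_rot: [-2.459, -1.954, 0.001]
force: [1.0, -0.0, -1.3]
width: 31.5
finger_force: 10.0
```

Request:
drive_tool:
  commands:
    - [20,0,0,0,0]
    - [20,0,0,-0.12,0]
    - [20,0,0,-0.1,0]
    - [20,0,0,0,0]
    - [20,0,0,0,0]

```text
time_s: 31.7
tool_pos: [625.8, 9.8, 137.1]
ee_rot: [2.46, 1.953, 0.001]
force: [1.0, 0.8, 0.1]
width: 31.8
finger_force: 10.0
```

```bash
python3 chk.py syrup_dropper 61.6
```

```text
[625.75978758   9.7716575  137.07319908] 31.793832292530638 [0.95180773 0.75677347 0.14658441]
seen 0.62 249 312 209 307
-4 624.8597875765522 5.875657499676403 246 315 212 355
0 625.7597875765522 9.771657499676403 246 315 206 346
4 626.6597875765522 13.667657499676402 246 315 201 337
```

View pics/w_syrup_dropper.png

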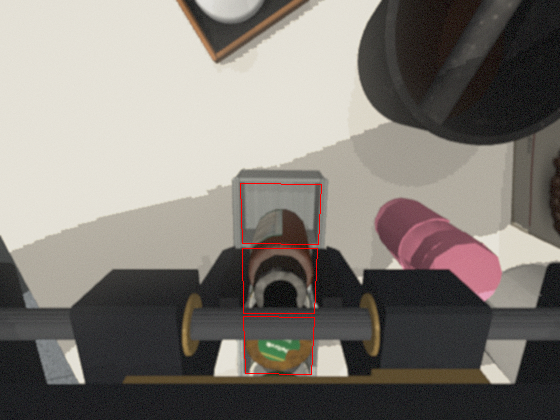

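Request:
drive_tool:
  commands:
    - [20,0.002,0.008,-0.1,0]
    - [20,0,0,-0.09,0]
    - [20,0,0,-0.05,0]
    - [20,0,0,-0.022,0]
    - [20,0,0,-0.008,0]
    - [20,0,0,0,0]

```text
time_s: 32.55
tool_pos: [626.5, 12.3, 69.2]
ee_rot: [2.46, 1.953, 0.001]
force: [1.0, 0.1, -0.1]
width: 31.0
finger_force: 10.0
```

Request:
drive_tool:
  commands:
    - [20,0,0,-0.006,0]
    - [20,0,0,-0.003,0]
    - [20,0,0,0,0]

```text
time_s: 32.92
tool_pos: [626.2, 12.5, 66.5]
ee_rot: [2.46, 1.954, 0.0]
force: [0.2, -0.0, -0.0]
width: 31.5
finger_force: 10.0
```

Request:
drive_tool:
  commands:
    - [20,0,0,-0.004,0]
    - [20,0,0,0,0]

```text
time_s: 33.17
tool_pos: [626.3, 12.4, 65.7]
ee_rot: [2.46, 1.954, 0.0]
force: [0.1, -0.5, 0.9]
width: 31.5
finger_force: 10.0
```

Request:
drive_tool:
  commands:
    - [20,0,0,-0.003,0]
    - [20,0,0,0,0]

```text
time_s: 33.42
tool_pos: [626.6, 12.4, 65.5]
ee_rot: [2.46, 1.954, 0.001]
force: [-1.6, -0.3, 5.8]
width: 31.1
finger_force: 10.0
```

Contact; release, rise and retreat to the left.

Request:
drive_tool:
  commands:
    - [60,0,0,0,0]
    - [60,0,0,0,0]
    - [60,0,0,0,0]
    - [60,0,0,0.12,0]
    - [60,0,0,0.2,0]
    - [60,0,0,0.22,0]
    - [60,-0.16,0.16,0.06,0]
    - [60,-0.16,0.16,0.06,0]

```text
time_s: 34.42
tool_pos: [545.5, 93.1, 230.5]
ee_rot: [2.461, 1.952, 0.002]
force: [0.4, 0.5, -0.0]
width: 60.0
finger_force: 0.0
```

Request:
drive_tool:
  commands:
    - [60,-0.16,0.18,0,0]
    - [60,-0.16,0.18,0,0]
    - [60,-0.05,0.2,0,0]
    - [60,0,0.2,0,0]
    - [60,0,0.2,0,0]
    - [60,0,0,0,0]
    - [60,0,0,0,0]

```text
time_s: 35.3
tool_pos: [453.7, 331.4, 229.5]
ee_rot: [2.46, 1.953, -0.001]
force: [0.6, -0.8, -1.2]
width: 60.2
finger_force: 0.0
```

```bash
python3 - <<'E'
from fit import *
s=env.sense();print(s['tool_pos'],s['dq'].round(3))
for c in('scene','top'):
    d=cam(c); cv2.imwrite(f'pics/{c}8.png',d['frame'])
    for n,g,z in(('syrup_dropper',[625,10],4),('cinnamon_jar',[595,-113],4),('cocoa_jar',[610,-49],4),('tamper',[627,184],5),('distributor',[602,262],5)):
        b=near(n,c,d,g,z)
        if b and b[0]<40: r=fit(n,d,b[1],g,z); print(c,n,b[0],b[2],r.x,1-r.fun)
a=cv2.imread('pics/scene8.png')[120:340,190:390]; b=cv2.imread('pics/top8.png')[120:310,110:440]
cv2.imwrite('pics/c8.png',np.hstack([cv2.resize(a,(364,400),interpolation=2),cv2.resize(b,(436,251),interpolation=2)[:400] if 0 else cv2.copyMakeBorder(cv2.resize(b,(436,251),interpolation=2),0,149,0,0,0)]))
E
```

```text
[453.70743577 331.43257456 229.48032786] [ 0.018 -0.013  0.013  0.014 -0.    -0.    -0.001]
scene syrup_dropper 9.464099922209247 0.53 [642.09742942  50.31814288] 0.2808421850204468
scene cinnamon_jar 4.870652146506005 0.73 [612.47226751 -78.87172359] 0.6963009834289551
scene cocoa_jar 7.063668171247068 0.71 [616.4303894  -36.67155457] 0.5047577619552612
scene tamper 7.135100171668222 0.65 [628.78605652 183.00539398] 0.682287871837616
scene distributor 1.2569803447009407 0.72 [600.62134171 266.34811974] 0.8178431391716003
top syrup_dropper 0.8510009512875588 0.56 [624.28260851  10.79601383] 0.8252197504043579
top cocoa_jar 1.2294501786556808 0.53 [608.76908833 -52.61604592] 0.9360069632530212
top tamper 0.3997652365802176 0.95 [626.5184437  181.73516202] 0.9414092302322388
top distributor 1.5434854195161278 0.87 [599.39731741 263.31549335] 0.9107456803321838
```

View pics/c8.png

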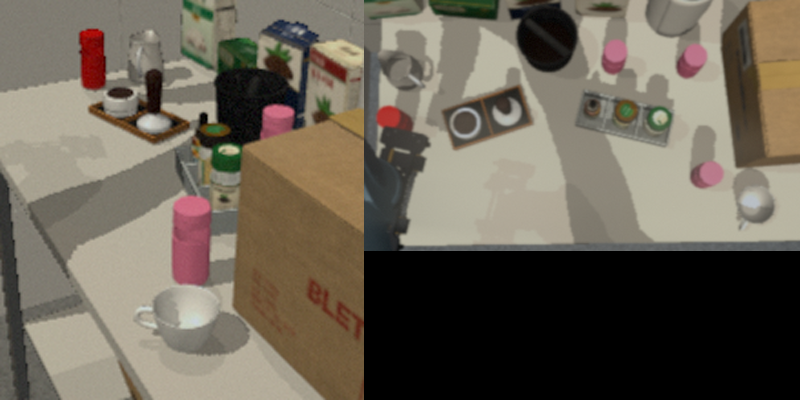

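```bash
python3 -c "
from plant import env
print(env.close_job())"
```

```text
the job is handed in; nothing more can be done
None
```

The job is done and handed in at about 35 s: the tamper and levelling tool stand in the two tray bays, the two spice jars are in the wide caddy bays, the dropper is in the narrow end bay, and the cup, pitcher and knock box were left untouched.

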